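# Sort the crosswise pile of tonewood blanks into their cradles

### The arm

A 6-joint arm with a two-finger parallel gripper is mounted at the origin on the work surface. World frame = base frame: x ahead of the robot, y to its left, z up, the work surface at z = 0. Lengths are in m, angles in rad, forces in N, time in s.
With the tool pointing down it reaches from about 0.35 to 0.975 m from the base axis. Payload 7.1 kg.
Tool frame: the origin (TCP) lies midway between the tips of the shut fingers; the grasp point (between the pads) lies 19 mm behind it (robot.tcp_to_grasp is the distance from the TCP to the grasp point, in m); z points along the fingers, y is the direction in which the jaws open and shut (so a half turn about z gives the same grasp; the last joint's range is limited). The gripper opens to 88 mm and grips with 3 to 60 N. Pads are 20 mm wide; open, the fingers measure 115 mm over their backs; the gripper's body (75 mm by 178 mm) begins 61 mm behind the grasp point.
Start: joints at [-1.201, 0.423, 1.63, -0, 1.089, -0.019], TCP at [0.237, -0.578, 0.223] pointing down, gripper open.
Joint ranges: [-3, 3], [-0.9, 2.11], [0.09, 2.58], [-1.31, 4.45], [0.11, 2.69], [-2.54, 2.54]. Speed limits (rad/s): [2.39, 2.39, 3.01, 3.14, 3.14, 3.14].

### API

Orientations are given as [roll, pitch, yaw] about the fixed x, y, z axes, in that order (R = Rz(yaw) Ry(pitch) Rx(roll)).
In Python, from plant import robot, grip, vision, job gives the robot as it stands. The module is installed in compiled form; this text tells all that it offers. Calls block until the motion is done:
- robot.reach(position, orientation): joint-space move of the TCP to a pose.
- robot.move_linear(position, orientation=None, max_speed=0.15): straight line of the TCP; orientation=None keeps the orientation; max_speed is the mean speed in m/s.
- robot.goto_joints(angles): joint-space move.
- grip(opening): finger opening in m; the grip force is fixed at half the most; returns when the fingers have stopped.
- robot.sleep(seconds).
- robot.solve_ik(position, orientation): joint angles nearest the present ones, or None.
- robot.get_obs(): the state.
- vision.camera(name): name is "scene" or "top" or "wrist"; returns a dict with "image" (384x512x3 uint8, red, green, blue), "range_z" (384x512 float32, m along the optical axis (not along the pixel's ray), 0 where there is no reading), "camera_matrix" (3x3 intrinsics, pixels), "R" (3x3) and "t" (3): a world point X has camera coordinates R X + t; the wrist camera has in their place "mount" (4x4, takes a point from camera to tool coordinates, whose origin is the TCP and whose axes are the flange's). Camera axes: x right, y down, z forward; pixel columns grow to the right and rows downward; lengths in m; the calibration is good to about 2 mm. A picture is of the moment at which its call begins: read the wrist's pose just before it.
A pose or a line that the arm cannot do raises robot.IKError and nothing moves.
- job.job_done(): hands the job in, once; it reports no verdict.
The state is a dict: "t": time; "q": joint angles; "joint_vel": joint speeds; "effort": joint torques, N m; "tcp_pos": TCP position; "ee_rot": TCP orientation; "contact_force": force on the tool from outside, world axes, zero at the start; "torque": the same for the moment, N m; "grip_width": finger opening in m.
Only numpy, scipy, OpenCV 4.12 (cv2) and the standard library are available. Lean on these libraries where they do the work, as an engineer would, in place of code of your own. Each camera call takes 0.05 s, during which the arm holds its last target.

### The job

Take the crosswise pile of four wooden blanks apart from the top and lay each one in the cradle whose end blocks are faced with the same wood. Each blank must end lying flat, same side up as now, lengthwise between the two end blocks and wholly on the grey base, let go and still. Do not push the thickness gauge or the tape roll about.

Things in the scene. Friction and masses are not known exactly. Their poses are not given: they have to be found in the camera images.
- blank_spruce: loose pale cream-yellow spruce block blank, 130 x 40 x 24 mm (x, y, z), about 60 g (varies); origin at the centre of its underside, x along its length, z up. It starts as one of the two parallel blanks of the LOWER layer, lying on the green board (6 mm thick), with the ends of two others resting across it.
- blank_padauk: loose orange-red padauk block blank, 130 x 40 x 24 mm (x, y, z), about 100 g (varies); origin at the centre of its underside, x along its length, z up. It starts as one of the two parallel blanks of the UPPER layer, lying crosswise over the two lower ones, with about 40 mm free between it and its neighbour.
- blank_ebony: loose black ebony block blank, 130 x 40 x 24 mm (x, y, z), about 140 g (varies); origin at the centre of its underside, x along its length, z up. It starts as one of the two parallel blanks of the LOWER layer, lying on the green board (6 mm thick), with the ends of two others resting across it.
- blank_purpleheart: loose violet purpleheart block blank, 130 x 40 x 24 mm (x, y, z), about 110 g (varies); origin at the centre of its underside, x along its length, z up. It starts as one of the two parallel blanks of the UPPER layer, lying crosswise over the two lower ones, with about 40 mm free between it and its neighbour.
- cradle_spruce: fixed grey cradle for the spruce blank: a flat base 190 x 64 x 6 mm with an end block across each short end (18 mm long, top 20 mm above the bench), the tops of both blocks faced with pale cream-yellow spruce. Between the blocks the base is 154 mm long and open along both long sides; the blank lies there, on the base, 6 mm above the bench. Origin on the bench at the centre of the cradle, x along its length, z up.
- cradle_padauk: fixed grey cradle for the padauk blank: a flat base 190 x 64 x 6 mm with an end block across each short end (18 mm long, top 20 mm above the bench), the tops of both blocks faced with orange-red padauk. Between the blocks the base is 154 mm long and open along both long sides; the blank lies there, on the base, 6 mm above the bench. Origin on the bench at the centre of the cradle, x along its length, z up.
- cradle_ebony: fixed grey cradle for the ebony blank: a flat base 190 x 64 x 6 mm with an end block across each short end (18 mm long, top 20 mm above the bench), the tops of both blocks faced with black ebony. Between the blocks the base is 154 mm long and open along both long sides; the blank lies there, on the base, 6 mm above the bench. Origin on the bench at the centre of the cradle, x along its length, z up.
- cradle_purpleheart: fixed grey cradle for the purpleheart blank: a flat base 190 x 64 x 6 mm with an end block across each short end (18 mm long, top 20 mm above the bench), the tops of both blocks faced with violet purpleheart. Between the blocks the base is 154 mm long and open along both long sides; the blank lies there, on the base, 6 mm above the bench. Origin on the bench at the centre of the cradle, x along its length, z up.
- gauge: loose bystander: thickness gauge lying on the bench at the far side, two aluminium bars 200 mm long with a round white-faced dial at one end, about 60 x 240 x 32 mm; origin at its middle on the bench, y along the bars. Not to be moved.
- tape_roll: loose bystander: roll of yellow tape lying flat at the far side, 90 mm across, 25 mm high; origin at the centre of its underside. Not to be moved.
Mind the look-alikes: they are no part of the job. Leave any turquoise look-alike of the cradle_padauk alone.

How it is judged:
At the end, for the whole second after the job is handed in: Each blank lies at rest and flat on the base of the cradle of its own wood (underside 3 to 9 mm above the bench, tilt under 0.08 rad, same side up), its centre within 14 mm lengthwise and 13 mm sideways of the cradle's centre, its length within 0.2 rad of the cradle's, either way round (x of blank_spruce in the frame of cradle_spruce between -0.014 and 0.014 m and y of blank_spruce in the frame of cradle_spruce between -0.013 and 0.013 m and height (world z) of blank_spruce between 0.003 and 0.009 m and angle between the x axis of blank_spruce and the x axis of cradle_spruce, either way round below 0.2 rad and angle between each of blank_spruce, blank_padauk, blank_ebony, blank_purpleheart's own z axis and vertical below 0.08 rad and linear speed of each of blank_spruce, blank_padauk, blank_ebony, blank_purpleheart below 0.02 m/s and angular speed of each of blank_spruce, blank_padauk, blank_ebony, blank_purpleheart below 0.1 rad/s and x of blank_padauk in the frame of cradle_padauk between -0.014 and 0.014 m and y of blank_padauk in the frame of cradle_padauk between -0.013 and 0.013 m and height (world z) of blank_padauk between 0.003 and 0.009 m and angle between the x axis of blank_padauk and the x axis of cradle_padauk, either way round below 0.2 rad and x of blank_ebony in the frame of cradle_ebony between -0.014 and 0.014 m and y of blank_ebony in the frame of cradle_ebony between -0.013 and 0.013 m and height (world z) of blank_ebony between 0.003 and 0.009 m and angle between the x axis of blank_ebony and the x axis of cradle_ebony, either way round below 0.2 rad and x of blank_purpleheart in the frame of cradle_purpleheart between -0.014 and 0.014 m and y of blank_purpleheart in the frame of cradle_purpleheart between -0.013 and 0.013 m and height (world z) of blank_purpleheart between 0.003 and 0.009 m and angle between the x axis of blank_purpleheart and the x axis of cradle_purpleheart, either way round below 0.2 rad); the robot touches nothing.
It fails at once if the thickness gauge is moved more than 15 mm (distance of gauge from where it was at the start of the episode above 0.015 m).
It fails at once if the tape roll is moved more than 15 mm (distance of tape_roll from where it was at the start of the episode above 0.015 m).
It also fails if it takes over 104 s, if anything falls off the work surface, if the arm or the gripper's body presses on something with over 40 N, if the wrist force passes 120 N, or if a joint passes its speed limit or range.

## Working session

There is one attempt and no reset: what is moved stays moved. The work goes in short steps, each a Python script; the robot and the scene stay as the last script left them, time stands still between calls to the robot, and variables do not carry over. Pictures are saved under pics/ and viewed, and the job is handed in when it is done.

```bash
ls; mkdir -p pics
python3 - <<'E'
from plant import robot, grip, vision, job
import cv2,numpy as np
o=robot.get_obs(); print(o['t'],o['tcp_pos'],o['ee_rot'],o['grip_width'])
for n in ['scene','top']:
    c=vision.camera(n); np.savez(f'pics/{n}0.npz',**c)
    cv2.imwrite(f'pics/{n}0.png',cv2.resize(c['image'][:,:,::-1],(800,600)))
    print(n,c['camera_matrix'],c['R'],c['t'],c['range_z'].min(),c['range_z'].max())
E
```

```text
pics
0.0 [ 0.23674811 -0.57783246  0.22190692] [-3.14007803e+00 -3.70303507e-05  3.88772242e-01] 0.08789256994498425
scene [[405.63362853   0.         264.05953566]
 [  0.         405.63362853 192.95847544]
 [  0.           0.           1.        ]] [[-0.07071443  0.99749222 -0.00295508]
 [ 0.66403577  0.04486388 -0.74635362]
 [-0.74434935 -0.05474025 -0.66554304]] [ 0.13248851 -0.30130571  1.78515048] 0.0 3.999998
top [[390.56833936   0.         252.73846791]
 [  0.         390.56833936 192.47683538]
 [  0.           0.           1.        ]] [[ 0.00637682 -0.99983222 -0.01717153]
 [-0.99074542 -0.00398873 -0.13567459]
 [ 0.13558333  0.01787778 -0.99060464]] [-0.10228182  0.52946816  0.99207454] 0.0 1.9794823
```

View pics/top0.png

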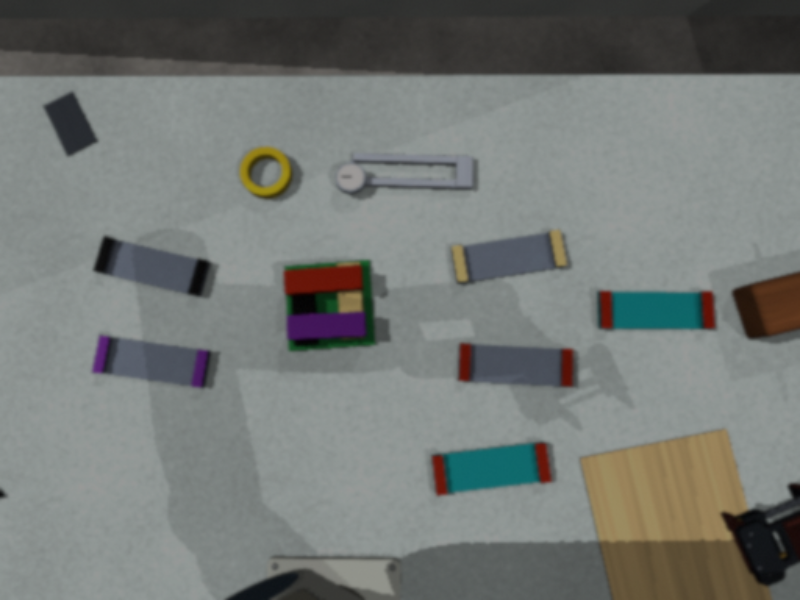

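View pics/scene0.png

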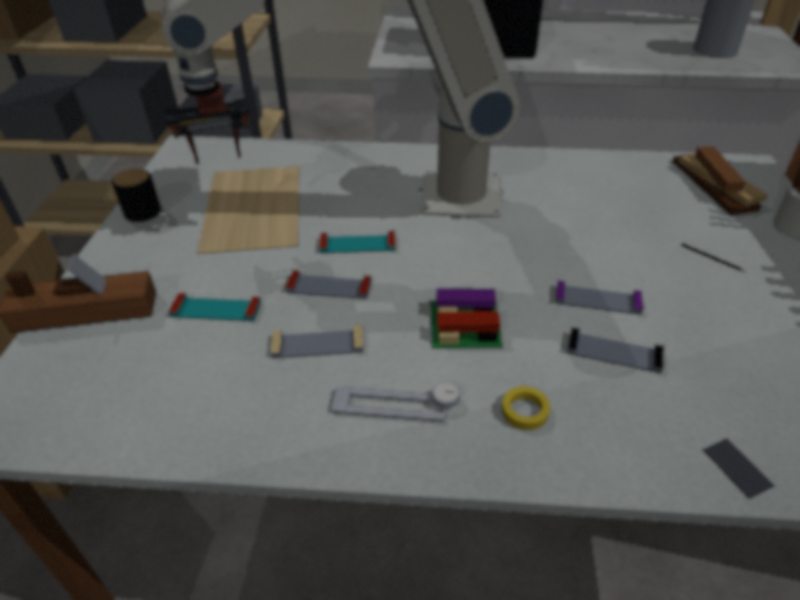

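Top view (800x600 px): the pile has padauk at (323,279) and purpleheart at (327,326) on top, with spruce at (350,300) and ebony at (303,303) underneath. Grey-based cradles: ebony (152,266), purpleheart (152,361), spruce (510,256), padauk (516,365). Things that could be mistaken for the padauk cradle are the turquoise ones at (657,310) and (492,468). I choose the grey one at (516,365).

```bash
cat > h.py <<'E'
import cv2,numpy as np
def ray(c,uv,z):
    K=c['camera_matrix'];R=c['R'];t=c['t']
    uv=np.atleast_2d(uv).astype(float)
    d=np.c_[(uv-K[[0,1],[2,2]])/K[0,0],np.ones(len(uv))]@R
    C=-R.T@t
    return C+d*((z-C[2])/d[:,2])[:,None]
def world(c):
    K=c['camera_matrix'];Z=c['range_z'];v,u=np.mgrid[:Z.shape[0],:Z.shape[1]]
    P=np.stack([(u-K[0,2])/K[0,0]*Z,(v-K[1,2])/K[1,1]*Z,Z],-1)
    return (P-c['t'])@c['R']
def rect(P):  # xy points -> centre, L, W, yaw of length
    (cx,cy),(w,h),a=cv2.minAreaRect((P[:,:2]*1000).astype(np.float32))
    a=np.radians(a)
    if h>w: w,h=h,w; a+=np.pi/2
    a=(a+np.pi/2)%np.pi-np.pi/2
    return np.array([cx,cy])/1000,w,h,a
def masks(img):
    hsv=cv2.cvtColor(img,cv2.COLOR_RGB2HSV).astype(int);H,S,V=hsv[...,0],hsv[...,1],hsv[...,2]
    return dict(padauk=((H<9)|(H>174))&(S>170),purpleheart=(H>130)&(H<160)&(S>110),
      spruce=(H>12)&(H<28)&(S>70)&(V>120),ebony=(V<45))
E
python3 - <<'E'
from h import *
c=dict(np.load('pics/top0.npz')); img=c['image']
W=world(c)
cv2.imwrite('pics/crop0.png',cv2.resize(img[140:260,40:390,::-1],None,fx=2.28,fy=2.28,interpolation=cv2.INTER_CUBIC))
for n,m in masks(img).items():
    k,l,s,ce=cv2.connectedComponentsWithStats(m.astype(np.uint8))
    for i in range(1,k):
        if s[i,4]<40: continue
        mm=l==i; z=np.median(W[mm][:,2]); v,u=np.nonzero(mm)
        r=rect(ray(c,np.c_[u,v],z)); print(n,ce[i].round(1),s[i,4],'z',z.round(4),r[0].round(4),[round(float(x),2) for x in r[1:]], ray(c,ce[i],z)[0].round(4))
E
```

```text
padauk [206.2 179.2] 747 z 0.0535 [0.5602 0.0199] [125.11, 44.95, -1.5] [0.5619 0.0214 0.0535]
padauk [387.5 197.8] 133 z 0.0195 [ 0.519  -0.4565] [58.9, 13.21, -0.04] [ 0.5195 -0.4565  0.0195]
padauk [452.8 197.9] 130 z 0.0201 [ 0.5196 -0.6275] [58.54, 15.17, 0.0] [ 0.5197 -0.6276  0.0201]
padauk [297.2 231.2] 118 z 0.02 [ 0.4291 -0.2176] [55.12, 13.16, -0.01] [ 0.4299 -0.2169  0.02  ]
padauk [362.5 235. ] 134 z 0.0196 [ 0.421  -0.3875] [57.62, 13.07, -0.03] [ 0.4209 -0.3874  0.0196]
padauk [347.1 295.6] 137 z 0.0199 [ 0.2662 -0.3431] [58.91, 14.51, 0.12] [ 0.2659 -0.3431  0.0199]
padauk [281.  303.6] 125 z 0.0196 [ 0.2449 -0.1738] [58.68, 13.39, 0.12] [ 0.2446 -0.1737  0.0196]
purpleheart [207.6 208.2] 817 z 0.0536 [0.4858 0.0139] [126.59, 49.17, -1.56] [0.4861 0.016  0.0536]
purpleheart [ 64.8 226.6] 153 z 0.0193 [0.4393 0.4004] [59.18, 18.61, -0.13] [0.4386 0.4006 0.0193]
purpleheart [127.6 235.5] 163 z 0.0195 [0.4165 0.2308] [58.82, 19.43, -0.13] [0.416  0.2311 0.0195]
spruce [168.8 108.6] 420 z 0.0247 [0.7624 0.1338] [86.2, 85.59, 0.03] [0.7631 0.1329 0.0247]
spruce [356.9 158.
[... 740 characters left out ...]
-0.23] [0.5722 0.2407 0.0189]
ebony [479.3 199.8] 340 z 0.0395 [ 0.5127 -0.6857] [83.84, 28.72, 0.26] [ 0.5126 -0.6857  0.0395]
ebony [198.2 193.1] 305 z 0.0281 [0.5277 0.0409] [79.86, 34.81, -1.57] [0.5287 0.0454 0.0281]
ebony [212.5 215.9] 201 z 0.0075 [0.4705 0.0037] [139.0, 44.59, -1.16] [0.4698 0.0085 0.0075]
ebony [508.7 314.3] 54 z 0.2374 [ 0.2572 -0.6158] [19.35, 11.88, 0.01] [ 0.2585 -0.6167  0.2374]
ebony [490.3 347.4] 1501 z 0.3444 [ 0.2164 -0.5111] [82.45, 78.71, 1.54] [ 0.2204 -0.5154  0.3444]
ebony [171.4 376. ] 377 z 0.306 [0.1523 0.0447] [85.82, 20.48, -1.15] [0.1553 0.0416 0.306 ]
ebony [196.9 379.9] 42 z 0.3908 [ 0.1763 -0.0185] [23.78, 6.86, 1.14] [ 0.1765 -0.0179  0.3908]
```

View pics/crop0.png

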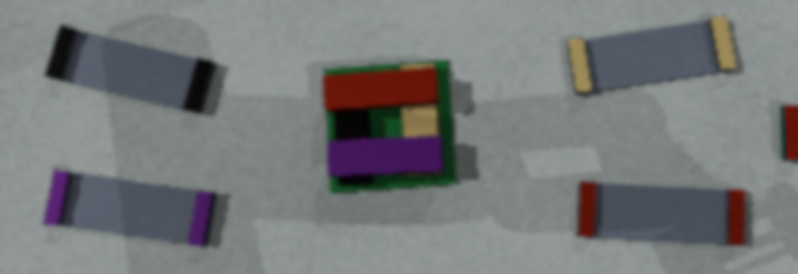

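Six candidates are confirmed. The end blocks sit about 171 mm apart at z≈20 mm, which matches the model, and the padauk cradle at crop (662,213) has a grey base. Next I refine the pile poses using top-face pixels.

Run:
```python
from h import *
c=dict(np.load('pics/top0.npz')); img=c['image'];W=world(c)
M=masks(img)
def poses(n,z,roi):
    m=M[n]&(abs(W[...,2]-z)<.006)&(W[...,0]>roi[0])&(W[...,0]<roi[1])&(W[...,1]>roi[2])&(W[...,1]<roi[3])
    v,u=np.nonzero(m); r=rect(ray(c,np.c_[u,v],z)); return r,m.sum()
roi=(.4,.65,-.1,.13)
for n,z in [('padauk',.054),('purpleheart',.054),('spruce',.03),('ebony',.03)]: print(n,poses(n,z,roi))
b=dict(ebony=((.5724,.2406),(.6117,.4069)),purpleheart=((.4165,.2308),(.4393,.4004)),spruce=((.6263,-.3789),(.5987,-.2089)),padauk=((.421,-.3875),(.4291,-.2176)))
for n,(p,q) in b.items():
    p,q=map(np.array,(p,q)); d=q-p; print(n,(p+q)/2,np.hypot(*d),np.arctan2(d[1],d[0]))
# upper block height mask regardless of colour
m=(W[...,2]>.046)&(W[...,2]<.06)&(W[...,0]>.4)&(W[...,0]<.65)&(abs(W[...,1])<.13)
k,l,s,ce=cv2.connectedComponentsWithStats(m.astype(np.uint8))
for i in range(1,k):
    v,u=np.nonzero(l==i)
    if len(v)>100: print(s[i],rect(ray(c,np.c_[u,v],.054)))
```

```text
padauk ((array([0.56304529, 0.02004459]), 125.05136108398438, 39.12022018432617, np.float64(-1.4952773340796286)), np.int64(704))
purpleheart ((array([0.48632053, 0.01363346]), 126.58415985107422, 39.51774978637695, np.float64(-1.5392603632662905)), np.int64(750))
spruce ((array([ 0.55478467, -0.02291702]), 83.40740203857422, 31.85664939880371, np.float64(0.0184664193358528)), np.int64(153))
ebony ((array([0.50322342, 0.01459435]), 120.28044891357422, 86.10862731933594, np.float64(-1.4829999201053896)), np.int64(248))
ebony [0.59205 0.32375] 0.17088060159070131 1.3387339077351872
purpleheart [0.4279 0.3156] 0.1711256848050578 1.4371635468503836
spruce [ 0.6125 -0.2939] 0.17222589816865524 1.731744952541584
padauk [ 0.42505 -0.30255] 0.17009297457567144 1.5231572951063383
[181 170  51  19 766] (array([0.56336847, 0.02202296]), 129.91587829589844, 41.564208984375, np.float64(-1.4949792597746212))
[183 199  51  18 793] (array([0.48683099, 0.01500443]), 129.88531494140625, 40.53879928588867, np.float64(-1.516202831061682))
```

```bash
cat > mv.py <<'E'
from plant import robot, grip, vision, job
import numpy as np
PI=np.pi
CR=dict(ebony=(.592,.3238,1.339),purpleheart=(.4279,.3156,1.437),spruce=(.6125,-.2939,1.732),padauk=(.425,-.3025,1.523))
def st(s):
    o=robot.get_obs(); print(s,'t',round(o['t'],1),'tcp',o['tcp_pos'].round(4),'w',round(o['grip_width'],4),'F',np.round(o['contact_force'],1))
def pick(x,y,yaw,under,h=.005,up=.15):
    grip(.062)
    robot.reach([x,y,up],[PI,0,yaw])
    robot.move_linear([x,y,under+h],max_speed=.12); st('down')
    grip(.0); st('gripped')
    robot.move_linear([x,y,up],max_speed=.12); st('lifted')
def place(n,h=.005,up=.15):
    x,y,yaw=CR[n]
    robot.reach([x,y,up],[PI,0,yaw])
    robot.move_linear([x,y,.05],max_speed=.15)
    robot.move_linear([x,y,.006+h+.001],max_speed=.05); st('placing')
    grip(.062); st('open')
    robot.move_linear([x,y,up],max_speed=.15); st('up')
def snap(k):
    import cv2
    for n in ['top']:
        c=vision.camera(n); np.savez(f'pics/{n}{k}.npz',**c)
        cv2.imwrite(f'pics/{n}{k}.png',cv2.resize(c['image'][:,:,::-1],(800,600)))
E
python3 - <<'E'
from mv import *
robot.reach([.4,-.2,.22],[PI,0,1.6])
pick(.5634,.022,1.635,.030)
snap(1)
E
```

```text
down t 4.4 tcp [0.564  0.0219 0.0356] w 0.0621 F [-0.4  0.1  0.6]
gripped t 4.9 tcp [0.5637 0.022  0.0354] w 0.04 F [-1.3  0.1  4.8]
lifted t 6.0 tcp [0.5628 0.022  0.1492] w 0.04 F [-0.9 -0.  -0.9]
```

View pics/top1.png

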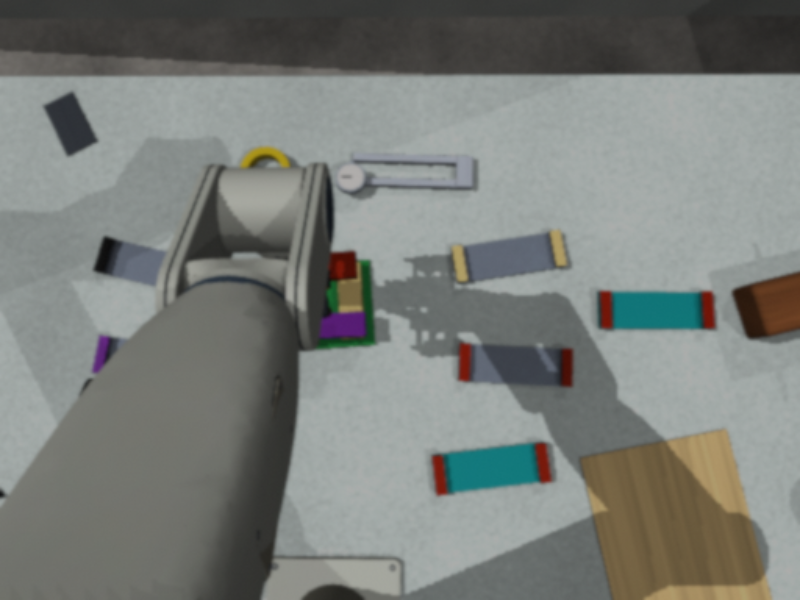

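The padauk blank is held (grip width 0.040) and shows at (343,265). The rest of the pile looks undisturbed, so I go on to place it and look again.

Run:
```python
from mv import *
place('padauk')
pick(.4868,.015,1.615,.030)
place('purpleheart')
robot.reach([.45,-.35,.25],[PI,0,1.4])
snap(2)
from h import *
c=dict(np.load('pics/top2.npz')); W=world(c); M=masks(c['image'])
m0=(W[...,2]>.024)&(W[...,2]<.036)
for n in M:
    m=M[n]&m0
    k,l,s,ce=cv2.connectedComponentsWithStats(m.astype(np.uint8))
    for i in range(1,k):
        if s[i,4]>200:
            v,u=np.nonzero(l==i); r=rect(ray(c,np.c_[u,v],.03)); print(n,ce[i].round(),s[i,4],np.round(r[0],4),np.round(r[1:],3))
```

```text
placing t 9.1 tcp [ 0.425  -0.3025  0.0118] w 0.0397 F [-0.7  0.1 -1.1]
open t 9.7 tcp [ 0.425  -0.3025  0.012 ] w 0.0624 F [ 0.7 -0.1  0.2]
up t 10.7 tcp [ 0.4245 -0.3021  0.1493] w 0.0619 F [ 0.2  0.8 -0.9]
down t 13.3 tcp [0.4873 0.0149 0.0355] w 0.0619 F [ 0.5 -0.1  0.3]
gripped t 13.8 tcp [0.487  0.015  0.0354] w 0.0396 F [-0.5 -0.3  6.8]
lifted t 14.9 tcp [0.4862 0.015  0.1494] w 0.0402 F [ 0.7  0.5 -0.4]
placing t 17.8 tcp [0.4279 0.3156 0.0118] w 0.0397 F [ 0.   0.5 -0.8]
open t 18.3 tcp [0.428  0.3157 0.0121] w 0.0622 F [ 0.2 -0.8 -0.3]
up t 19.4 tcp [0.4273 0.3152 0.1493] w 0.0621 F [ 0.3 -0.4 -0.7]
padauk [330. 233.] 687 [ 0.4252 -0.3019] [127.224  36.748   1.535]
purpleheart [ 95. 230.] 737 [0.4287 0.3143] [131.745  39.263   1.444]
spruce [168. 109.] 255 [0.7624 0.1314] [86.551 83.312 -1.087]
spruce [224. 192.] 647 [ 0.5332 -0.023 ] [1.27562e+02 3.65650e+01 7.70000e-02]
ebony [194. 196.] 700 [0.5211 0.0568] [1.28811e+02 3.89410e+01 9.80000e-02]
```

View pics/top2.png

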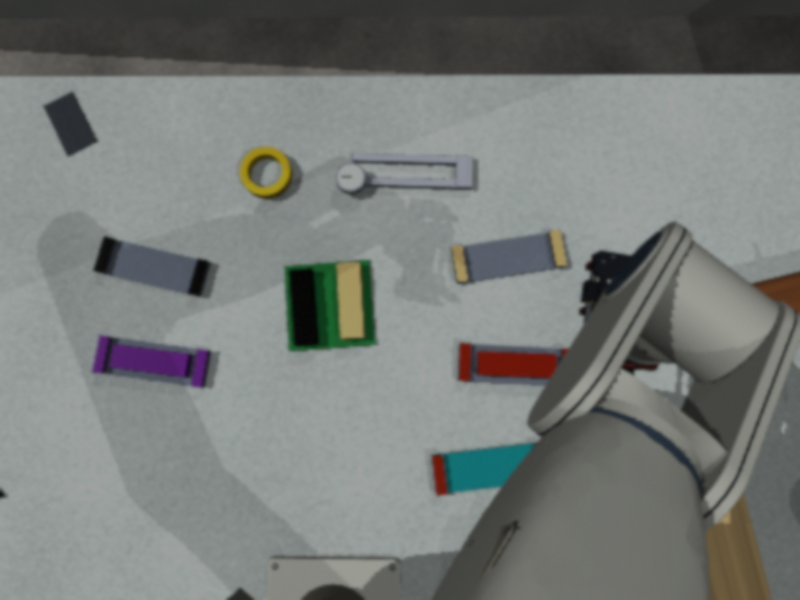

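Padauk and purpleheart are centred in their cradles, at (515,365) and (150,360). The lower pair is now fully visible: ebony at (303,306) and spruce at (350,300).

Run:
```python
from mv import *
pick(.5332,-.023,.07,.006)
place('spruce')
pick(.521,.0568,.085,.006)
place('ebony')
robot.reach([.35,-.1,.35],[PI,0,1.5])
snap(3)
from h import *
c=dict(np.load('pics/top3.npz')); W=world(c); M=masks(c['image'])
m0=(W[...,2]>.024)&(W[...,2]<.036)
for n in M:
    m=M[n]&m0
    k,l,s,ce=cv2.connectedComponentsWithStats(m.astype(np.uint8))
    for i in range(1,k):
        if s[i,4]>300:
            v,u=np.nonzero(l==i); r=rect(ray(c,np.c_[u,v],.03)); x,y,a=CR[n]; d=r[0]-[x,y]
            print(n,ce[i].round(),s[i,4],np.round(r[0],4),np.round(r[1:],3),'z',np.median(W[l==i][:,2]).round(4),'in cradle mm',(1000*np.array([d@[np.cos(a),np.sin(a)],d@[-np.sin(a),np.cos(a)]])).round(1))
```

```text
down t 25.1 tcp [ 0.5337 -0.0231  0.0116] w 0.0624 F [ 0.6  1.4 -0.1]
gripped t 25.5 tcp [ 0.5334 -0.023   0.0114] w 0.0398 F [-0.2 -0.9  5. ]
lifted t 26.9 tcp [ 0.5326 -0.023   0.1493] w 0.0398 F [-0.4 -0.5 -0.5]
placing t 30.4 tcp [ 0.6125 -0.2939  0.0117] w 0.0396 F [ 0.9 -1.5 -0.9]
open t 30.9 tcp [ 0.6125 -0.2939  0.012 ] w 0.0619 F [-0.7  0.4  0.6]
up t 32.0 tcp [ 0.6118 -0.2936  0.1489] w 0.0619 F [-0.2 -0.1 -1.1]
down t 35.4 tcp [0.5215 0.0568 0.0116] w 0.062 F [-0.1 -0.   0.1]
gripped t 35.9 tcp [0.5213 0.0569 0.0114] w 0.0398 F [-1.5  1.7  4.8]
lifted t 37.2 tcp [0.5204 0.0568 0.1493] w 0.0398 F [-0.5  0.8 -1.5]
placing t 40.0 tcp [0.592  0.3238 0.0117] w 0.0397 F [ 0.1 -0.4 -2. ]
open t 40.6 tcp [0.592  0.3238 0.0121] w 0.0621 F [ 0.7 -0.5 -0.2]
up t 41.6 tcp [0.5913 0.3235 0.149 ] w 0.0623 F [ 0.  -0.2 -0.4]
padauk [331. 233.] 699 [ 0.4252 -0.3019] [127.31   36.418   1.535] z 0.0298 in cradle mm [ 0.6 -0.1]
purpleheart [ 95. 230.] 740 [0.4287 0.314 ] [132.182  39.12    1.446] z 0.0297 in cradle mm [-1.4 -1. ]
spruce [326. 162.] 690 [ 0.6131 -0.2948] [128.586  39.024  -1.41 ] z 0.0296 in cradle mm [-1.  -0.5]
ebony [ 96. 169.] 693 [0.5915 0.3216] [131.713  39.447   1.335] z 0.0296 in cradle mm [-2.2 -0.1]
```

View pics/top3.png

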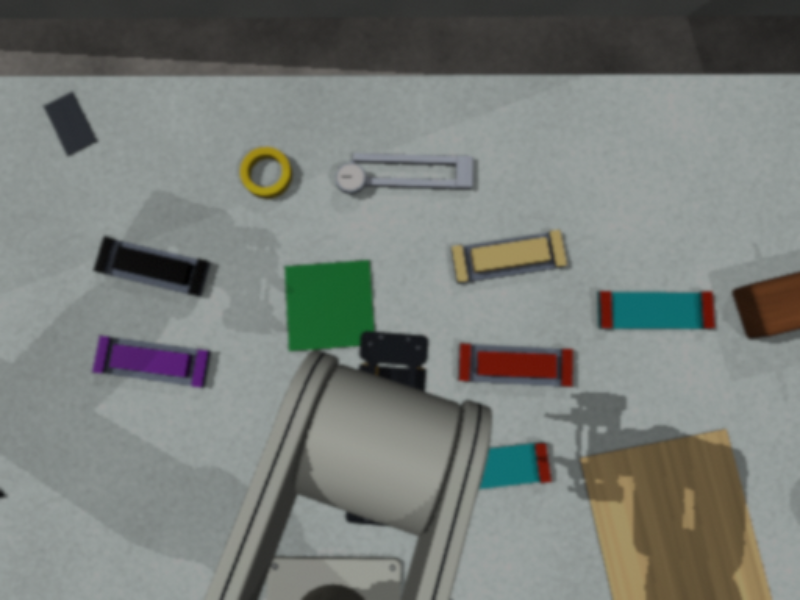

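All four blanks lie in their own cradles: ebony (152,266), purpleheart (150,360), spruce (510,254), padauk (515,365). The tape roll (265,172) and gauge (412,172) are where they started.

```bash
python3 -c "
from plant import *
from plant import robot,job
robot.sleep(.5); print(job.job_done(), robot.get_obs()['t'])"
```

```text
the job is handed in; nothing more can be done
the job is handed in; nothing more can be done
```

All four blanks are in the cradles of their own wood, and the job is handed in at about 45 s on the robot's clock, against the 104 s limit. I took the upper pair off first (padauk, then purpleheart), then spruce and ebony, and left the two turquoise look-alikes alone.

**Last top-camera check:**
- **Position:** every blank was within about 2.5 mm of its cradle's centre, and within about 0.01 rad of its cradle's direction.
- **Height:** each top face measured about 30 mm above the bench, so the blanks lie flat on the bases.
- **Bystanders:** the tape roll and thickness gauge looked unmoved. I compared them by eye in the pictures and did not measure them.
- **Robot:** the gripper was open and clear of everything, and the highest tool force I logged was about 7 N.

No check failed or disagreed. The hand-in gave no verdict, as expected.

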